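Square up the lamp in the integrating sphere and close it

TASK

The spot lamp hanging in the open integrating sphere points off to one side. With the ball lever, back off the clamp nut on the lamp port just enough to free the lamp stem (a quarter of a turn or so, never more than half a turn), turn the stem by its pointer handle until the lamp looks squarely out of the sphere's opening, and tighten the nut fully again. Then push the door half shut until it is fully home on its roller catch, leaving the other things on the bench where they are.

Things in the scene. Friction and masses are not known exactly. Their poses are not given: they have to be found in the camera images.
- sphere: Fixed half of a 200 mm integrating sphere (blue, white inside) on a black base; does not move. Origin on the bench under the sphere's centre, in the upright plane where the halves meet. Local -x looks straight out of the opening, +y to the hinge side, z up. Sphere centre 122 mm up. Black square frame round the rim: 236 mm wide, top at 240 mm, a steel index mark in the middle of its top edge.
- lamp_port (a point): Top of the lamp port's neck, 222 mm above the bench, on the upright port axis (local x = +45 mm, y = 0 of the sphere). Clamp nut, lamp stem and pointer handle all turn about this axis. Axes as the sphere's.
- catch (a point): Spring roller catch, white roller in a steel fork (local x -36 to +14 mm, y -118 to -168 mm of the sphere), beside the frame's free edge. This point: top of the fork, 188 mm above the bench. The fork does not move.
- clamp (a joint): Angle of the round aluminium clamp nut (68 mm dia, top at 256 mm) on the lamp port, rad. 0: fully tight, at its stop. Grows as it is slackened, anticlockwise from above; far stop 4.5. Found tight at 0 to 0.15. Its grip on the stem fades from 0 and is gone at 0.8. Counts as tight below 0.2. Stays where left; takes 6 to 10 N at the ball, most near 0. It does not drag the stem round (keyed washer).
- clamp_ball (a point): Centre of the black ball, 26 mm dia, at the end of the clamp nut's lever (10 mm steel rod rising from the nut). It goes round the port axis at 85 mm radius, 268 mm above the bench. At clamp = 0 it lies, seen from the port axis, 0.5 rad clockwise (from above) of the sphere's local +x. Push or pinch it from above. Axes turn with the nut.
- stem (a joint): Angle of the lamp stem about the port axis, rad, anticlockwise from above positive. 0: lamp and pointer look squarely out of the opening (sphere's local -x), over the index mark. Found at 0.6 to 1.3. Held (0.8 N m) while the clamp is tight; when slack it turns easily (0.06 N m) and stays where left. Good within 0.1 of 0.
- stem_handle (a point): Middle of the steel pointer handle, on the port axis, 306 mm above the bench: a level bar 10 mm thick, 14 mm high, 66 mm long to its pointed end, 44 mm to its round end (20 mm dia), on a 12 mm rod out of the nut. Under it is free down to 282 mm, even over the ball. Axes: -x along the bar to the point. Pinch it across the bar from above and turn.
- pointer_tip (a point): The pointed end of the pointer handle, 66 mm from the port axis, on the side to which the lamp looks.
- door (a joint): Angle of the door half, rad. 0: shut, home on its catch; grows as it opens, the free edge swinging out to the sphere's local -x. Found at 0.8 to 1.3. Swings lightly and stays where left, but from 0.09 down the spring roller holds it off: about 8 N at the free edge to pass. Let go before 0.04 it springs back to 0.09; past that it snaps to 0. Counts as home below 0.02.
- door_push (a point): Where to push the door: outer face of its black square frame (8 mm thick, top edge 240 mm up), upper free corner, 222 mm from the hinge line, 212 mm above the bench. Bare flat for 20 mm up, down and to the free edge; the blue dome begins 40 mm inwards. A bar handle (top at 147 mm) stands off the frame below. Axes turn with the door: -x outward normal, +y to the hinge.
- door_hinge (a point): Point on the door's upright hinge line, 212 mm above the bench, at local x = 0, y = +124 mm of the sphere.
- holder_a: Bystander: white ceramic lamp holder, 44 mm dia, 78 mm high with two brass pins, standing. Origin: centre of its underside.
- holder_b: Bystander: a second such lamp holder.
- mouse: Bystander: black computer mouse, 112 x 60 x 34 mm, on papers. Origin: centre of its underside.

How it is judged:
On the way, in this order (a step that is already met when the one before it is completed fails the run):
1. the clamp nut is slackened (0.6 rad or more) while the stem still stands where it was found (value of joint clamp above 0.6 rad and value of joint stem above 0.5 rad), for 0.1 s.
2. with the nut slack, the lamp is turned square to the opening (within 0.1 rad) (value of joint clamp above 0.5 rad and value of joint stem between -0.1 and 0.1 rad), for 0.2 s.
3. the clamp nut is tight again (below 0.2 rad) with the lamp still square and the door still open (value of joint clamp below 0.2 rad and value of joint stem between -0.1 and 0.1 rad and value of joint door above 0.15 rad), for 0.2 s.
4. the door half is pushed home on its catch (value of joint door below 0.02 rad), for 0.2 s.
At the end, for the whole second after the job is handed in: Door shut on its catch (below 0.02 rad) and at rest, clamp nut tight (below 0.2 rad), lamp square to the opening (within 0.1 rad), the two lamp holders and the mouse within 20 mm of where they were (value of joint door below 0.02 rad and value of joint clamp below 0.2 rad and value of joint stem between -0.1 and 0.1 rad and velocity of joint door between -0.05 and 0.05 rad/s and distance of each of holder_a, holder_b, mouse from where it was at the start of the episode below 0.02 m); the robot touches nothing.
It fails at once if the clamp nut is backed off by more than half a turn (value of joint clamp above 3.3 rad).
It fails at once if a bystander is knocked away (distance of any of holder_a, holder_b, mouse from where it was at the start of the episode above 0.03 m).
It also fails if it takes over 72 s, if anything falls off the work surface, if the arm or the gripper's body presses on something with over 40 N, if the wrist force passes 120 N, or if a joint passes its speed limit or range.

ROBOT

A 6-joint arm with a two-finger parallel gripper is mounted at the origin on the work surface. World frame = base frame: x ahead of the robot, y to its left, z up, the work surface at z = 0. Lengths are in m, angles in rad, forces in N, time in s.
With the tool pointing down it reaches from about 0.35 to 0.775 m from the base axis. Payload 5.5 kg.
Tool frame: the origin (TCP) lies at the very end of the fingers, on their centre line; the grasp point (between the pads) lies 19 mm behind it; z points along the fingers, y is the line along which they close (so a half turn about z gives the same grasp; the last joint's range is limited). The gripper opens to 85 mm and grips with 20 to 120 N. Pads are 22 mm wide; open, the fingers measure 114 mm over their backs; the gripper's body (76 mm by 85 mm) begins 54 mm behind the grasp point. The pads swing forward as they close: fully open they stand 13 mm farther back than shut.
Start: joints at [1.117, 0.313, 0.046, 1.304, 0, 1.431], TCP at [0.178, 0.547, 0.231] pointing down, gripper open.
Joint ranges: [-2.76, 2.76], [-0.86, 1.69], [-1.03, 1.26], [-2.2, 2.34], [-1.47, 1.5], [-3.14, 3.14]. Speed limits (rad/s): [2.57, 2.57, 3.14, 3.14, 3.14, 3.14].

INTERFACE

Orientations are given as [roll, pitch, yaw] about the fixed x, y, z axes, in that order (R = Rz(yaw) Ry(pitch) Rx(roll)).
In Python, from station import status, read_camera, ctrl, boxes_of, cut_out, place_of gives the robot as it stands.
- The arm moves only by the shell command python3 -m inch 'ROWS' [FORCE]. ROWS is JSON, a list of rows, each a list of 3 entries, a list of its own where there are three numbers: the gripper's target within -1 to 1 (shut at 1, half-way at 0, fully open at -1), then the shift along the tool's x, y, z normalised to -1 to 1, where 1 is 0.25 m, then the turn, a rotation vector about the tool's x, y, z normalised to -1 to 1, where 1 is 90 degrees. In form: [[hand, [x, y, z], [wx, wy, wz]], ...]. A call has 1 to 10 rows; each row is the pose to reach, as a shift and turn from the pose commanded when the call began, along the tool's axes at that moment; what a row does not reach only later rows make up. A row lasts 1/10 s, in which the tool goes at most 50 mm and 8.59 degrees, less where a joint would pass 70% of its speed; a pose out of reach is approached as far as the arm can. A call with a number of a shift or a turn outside -1 to 1 is refused whole. A call with a gripper value outside its range is refused whole. The fingers move at their own pace and stop on an object; FORCE is the grip in N (left out, the last holds). Time passes only in rows, so rows that repeat a pose let the fingers close. It gives the time, the measured TCP pose, the force, the opening and the grip force at its end, in the units of the state.
- status.observe(): the state, without advancing time (a new reading comes with each control period).
- read_camera(name): name is "scene" or "top" or "wrist"; returns a dict with "img" (420x560x3 uint8, blue, green, red), "fx", "fy", "cx", "cy" (pixels), "R" (3x3) and "t" (3): a world point X has camera coordinates R X + t; the wrist camera has in their place "tool_from_camera" (4x4, takes a point from camera to tool coordinates, whose origin is the TCP and whose axes are the flange's). Camera axes: x right, y down, z forward; pixel columns grow to the right and rows downward; lengths in m; the calibration is good to about 2 mm. A picture is of the moment at which its call begins: read the wrist's pose just before it. There is no depth.
- ctrl.finish_job(): hands the job in; it is judged then, once.
Trained networks look in the newest picture that a camera, given by its name, has taken for a name from the list of things; names that differ only in an ending like _2 or _b are one class to them, and where a whole thing is asked for, a point or a joint stands for the part that bears it (a point fixed in the world has none). Each returns a list of dicts, best first, with "p" (0 to 1); they miss things now and then, are a little off and sometimes report something else, mostly with a low value. They report only what shows in the picture. A call takes as long as a camera call.
- boxes_of(camera, thing): "bbox" ([left, top, right, bottom] in pixels, round what is visible of it).
- cut_out(camera, thing): "region" (420x560 bool, what is visible of it) and "bbox" ([left, top, right, bottom] in pixels, round what is visible of it).
- place_of(camera, thing): "xy" ([column, row] in pixels: a listed point, or the origin of a listed thing).
The state is a dict: "time": time; "qpos": joint angles; "qvel": joint speeds; "effort": joint torques, N m; "ee_pos": TCP position; "ee_rot": TCP orientation; "ft_force": force on the tool from outside, world axes, zero at the start; "torque": the same for the moment, N m; "gripper_width": finger opening in m; "grasp_force": force on a finger pad.
Only numpy, scipy, OpenCV 4.12 (cv2) and the standard library are available. Lean on these libraries where they do the work, as an engineer would, in place of code of your own. Each camera call takes 0.05 s, during which the arm holds its last target. There are 200 camera calls.

## Working session

There is one attempt and no reset: what is moved stays moved. The work goes in short steps, Python scripts to look and compute and a shell command to move; the robot and the scene stay as the last step left them, time stands still between calls to the robot, and variables do not carry over. Pictures are saved under pics/ and viewed, at most 10 in all, crops included, and the job is handed in when it is done.

```bash
mkdir -p pics; cat > h.py <<'E'
import numpy as np, cv2
from station import status, read_camera, ctrl, boxes_of, cut_out, place_of
from scipy.spatial.transform import Rotation as Ro
def onplane(c,uv,z):
    d=c["R"].T@np.array([(uv[0]-c["cx"])/c["fx"],(uv[1]-c["cy"])/c["fy"],1]); o=-c["R"].T@c["t"]
    return o+d*(z-o[2])/d[2]
def proj(c,X):
    p=c["R"]@np.array(X)+c["t"]; return np.array([c["fx"]*p[0]/p[2]+c["cx"],c["fy"]*p[1]/p[2]+c["cy"]])
E
python3 - <<'E'
from h import *
np.set_printoptions(precision=4,suppress=True)
Z=dict(sphere=0,lamp_port=.222,catch=.188,clamp_ball=.268,stem_handle=.306,pointer_tip=.306,door_push=.212,door_hinge=.212,holder_a=0,mouse=0)
ims=[]
for cam in("scene","top"):
    c=read_camera(cam); cv2.imwrite(f"pics/{cam}0.png",c["img"])
    print(cam,"cam at",-c["R"].T@c["t"])
    for n,z in Z.items():
        for r in place_of(cam,n)[:3 if n=="holder_a" else 2]:
            if r["p"]>.2: print(n,round(r["p"],2),np.array(r["xy"]),onplane(c,r["xy"],z))
s=status.observe();print(s["time"],s["ee_pos"],s["ee_rot"],s["ft_force"])
E
```

```text
scene cam at [0.5717 0.5964 1.2605]
sphere 0.71 [282.  341.4] [0.5586 0.238  0.    ]
lamp_port 0.72 [274.  253.6] [0.5814 0.0979 0.222 ]
clamp_ball 0.61 [252.8 279. ] [0.6254 0.181  0.268 ]
stem_handle 0.53 [272.2 238.1] [0.5852 0.1012 0.306 ]
stem_handle 0.48 [306.9 161.2] [ 0.5069 -0.106   0.306 ]
pointer_tip 0.9 [250.  222.9] [0.6349 0.0645 0.306 ]
door_push 0.59 [297.3 176.1] [ 0.5258 -0.1275  0.212 ]
door_hinge 0.9 [330.  248.7] [0.4502 0.078  0.212 ]
holder_a 0.87 [238.1 338.1] [0.6709 0.2315 0.    ]
holder_a 0.81 [282.6 344.1] [0.557  0.2448 0.    ]
mouse 0.59 [328.5 246.7] [ 0.4297 -0.033   0.    ]
mouse 0.56 [304.5 157.7] [ 0.4934 -0.3447  0.    ]
top cam at [ 0.3607 -0.0455  1.2069]
sphere 0.63 [241.  233.7] [0.5764 0.0607 0.    ]
lamp_port 0.61 [215.6 213.9] [0.5801 0.1001 0.222 ]
catch 0.83 [246.5 166.7] [0.7045 0.0386 0.188 ]
clamp_ball 0.65 [176.4 187.6] [0.6258 0.1814 0.268 ]
stem_handle 0.86 [209.4 204.3] [0.5813 0.1016 0.306 ]
pointer_tip 0.81 [223.9 179.6] [0.6351 0.0747 0.306 ]
door_push 0.61 [320.  238.1] [ 0.5335 -0.1348  0.212 ]
door_hinge 0.61 [225.5 271.9] [0.4525 0.0721 0.212 ]
holder_a 0.77 [176.2 202.7] [0.6582 0.2434 0.    ]
holder_a 0.76 [171.7 241.9] [0.5487 0.2469 0.    ]
mouse 0.84 [387.7 268.7] [ 0.4926 -0.3351  0.    ]
1.1 [0.1775 0.547  0.2313] [3.1415 0.     2.8278] [-0.4578 -0.2069 -0.1516]
```

View pics/top0.png

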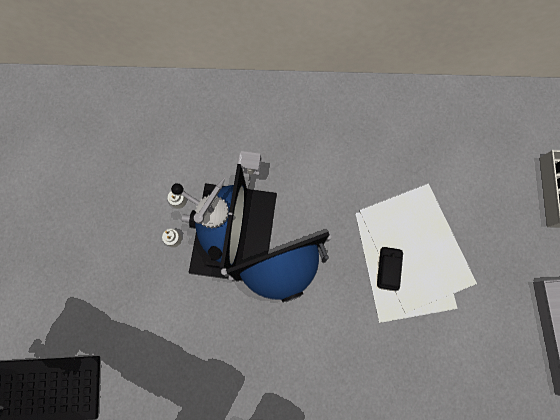

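View pics/scene0.png

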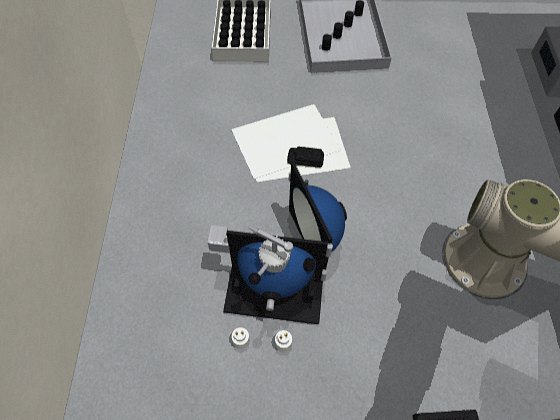

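The top view shows the nut at about (213,212), the ball at (177,189), the pointer toward (224,180), the hinge at (226,272) and the door corner at (326,234). The scene view agrees. From the hinge and port points, the sphere yaw is about 1.417, clamp about 0.1, stem about 1.2 and door about 1.05. The lengths check out.

```bash
cat >> h.py <<'E'
P=np.array([.581,.1005]); YAW=1.417   # port axis, sphere yaw
def plan(*tg):
    """targets (x,y,z,yaw) tool-down -> normalised shift / wz from present pose"""
    s=status.observe(); R=Ro.from_euler("xyz",s["ee_rot"]).as_matrix(); p=np.array(s["ee_pos"])
    for t in tg:
        Rt=Ro.from_euler("xyz",[np.pi,0,t[3]]).as_matrix()
        print(np.round(R.T@(np.array(t[:3])-p)/.25,3),np.round(Ro.from_matrix(R.T@Rt).as_rotvec()/(np.pi/2),3))
E
python3 -c "
from h import *
plan((.18,.547,.36,2.83),(.4,.36,.37,1.95),(.624,.178,.37,1.067))"
```

```text
[-0.009  0.003 -0.515] [ 0.     0.    -0.001]
[-1.077 -0.437 -0.555] [ 0.    -0.     0.559]
[-2.154 -0.852 -0.555] [ 0.    -0.     1.121]
```

```bash
python3 -m inch '[[-1,[-0.1,-0.05,-0.5],[0,0,0.05]],[-1,[-0.2,-0.1,-0.55],[0,0,0.1]],[-1,[-0.4,-0.15,-0.55],[0,0,0.2]],[-1,[-0.55,-0.22,-0.55],[0,0,0.29]],[-1,[-0.7,-0.3,-0.55],[0,0,0.38]],[-1,[-0.85,-0.35,-0.55],[0,0,0.47]],[-1,[-1,-0.4,-0.55],[0,0,0.56]],[-1,[-1,-0.4,-0.55],[0,0,0.56]],[-1,[-1,-0.4,-0.55],[0,0,0.56]]]'
python3 -c "
from h import *
plan((.624,.178,.37,1.067))"
```

```text
time: 2.0
ee_pos: [0.3852, 0.3739, 0.3687]
ee_rot: [-3.141, -0.0, 1.946]
ft_force: [-0.7, -0.5, -0.0]
gripper_width: 0.0855
grasp_force: 0.0
[-1.079  0.601 -0.006] [-0.   -0.    0.56]
```

```bash
python3 -m inch '[[-1,[-0.15,0.08,0],[0,0,0.08]],[-1,[-0.3,0.16,0],[0,0,0.17]],[-1,[-0.45,0.25,0],[0,0,0.26]],[-1,[-0.6,0.33,0],[0,0,0.35]],[-1,[-0.75,0.42,0],[0,0,0.44]],[-1,[-0.9,0.5,0],[0,0,0.53]],[-1,[-1,0.6,0],[0,0,0.56]],[-1,[-1,0.6,0],[0,0,0.56]],[-1,[-1,0.6,0],[0,0,0.56]]]'
python3 - <<'E'
from h import *
c=read_camera("wrist"); cv2.imwrite("pics/w1.png",c["img"])
s=status.observe();T=np.eye(4);T[:3,:3]=Ro.from_euler("xyz",s["ee_rot"]).as_matrix();T[:3,3]=s["ee_pos"]
M=np.linalg.inv(T@c["tool_from_camera"]); c["R"],c["t"]=M[:3,:3],M[:3,3]
for n,z in dict(clamp_ball=.268,stem_handle=.306,pointer_tip=.306,lamp_port=.222).items():
    for r in place_of("wrist",n)[:1]: print(n,r["p"],r["xy"],onplane(c,r["xy"],z))
print(s["qpos"])
plan((.624,.178,.249,1.067))
E
```

```text
time: 2.9
ee_pos: [0.6158, 0.1986, 0.3677]
ee_rot: [-3.14, 0.001, 1.071]
ft_force: [-0.2, 0.2, 0.6]
gripper_width: 0.0852
grasp_force: 0.0
clamp_ball 0.86 [314.0, 219.5] [0.62626872 0.18015492 0.268     ]
stem_handle 0.96 [312.2, 349.1] [0.58460916 0.10792706 0.306     ]
pointer_tip 0.64 [405.0, 353.6] [0.64059772 0.07295671 0.306     ]
[1.88624512e-01 4.95492027e-01 6.54853387e-01 1.73114368e+00
 5.57080219e-04 2.25895544e+00]
[-0.056  0.072  0.483] [ 0.    -0.001  0.003]
```

View pics/w1.png

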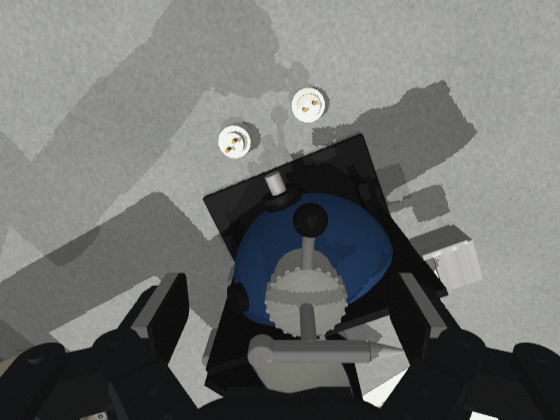

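The wrist view confirms the ball at (310,220) between the fingers and the handle at about (305,350), clear of them. Next I descend and grip.

```bash
sed -i 's/^P=.*/P=np.array([.5825,.102]); YAW=1.425/' h.py
python3 -c "
from h import *
plan((.625,.1795,.249,1.067))"
python3 -m inch '[[-0.3,[-0.05,0.065,0.1],[0,0,0]],[-0.3,[-0.05,0.065,0.25],[0,0,0]],[-0.3,[-0.05,0.065,0.4],[0,0,0]],[-0.3,[-0.05,0.065,0.475],[0,0,0]],[-0.3,[-0.05,0.065,0.475],[0,0,0]],[0.6,[-0.05,0.065,0.475],[0,0,0]],[0.6,[-0.05,0.065,0.475],[0,0,0]],[0.6,[-0.05,0.065,0.475],[0,0,0]],[0.6,[-0.05,0.065,0.475],[0,0,0]],[0.6,[-0.05,0.065,0.475],[0,0,0]]]' 25
```

```text
[-0.049  0.073  0.483] [ 0.    -0.001  0.003]
time: 4.15
ee_pos: [0.6244, 0.1796, 0.2526]
ee_rot: [3.14, -0.003, 1.069]
ft_force: [-3.8, 2.7, 7.1]
gripper_width: 0.0248
grasp_force: 24.5
```

```bash
cat >> h.py <<'E'
def arc(angs,r=None,z=None):
    s=status.observe(); p=np.array(s["ee_pos"]); v=p[:2]-P; a0=np.arctan2(v[1],v[0]); r0=np.hypot(*v)
    print("a0",a0-YAW,"r",r0,"yaw",s["ee_rot"][2])
    plan(*[(P[0]+(r or r0)*np.cos(a0+a),P[1]+(r or r0)*np.sin(a0+a),z or p[2],s["ee_rot"][2]+a) for a in angs])
E
python3 -c "
from h import *
arc(np.arange(1,9)*.12)"
```

```text
a0 -0.34905518423953463 r 0.08820908176197947 yaw 1.0691413167234647
[-0.003 -0.042 -0.   ] [ 0.001 -0.002 -0.076]
[-0.011 -0.084 -0.   ] [ 0.001 -0.002 -0.153]
[-0.023 -0.124 -0.   ] [ 0.001 -0.002 -0.229]
[-0.041 -0.163 -0.   ] [ 0.001 -0.002 -0.306]
[-0.063 -0.199 -0.   ] [ 0.002 -0.002 -0.382]
[-0.089 -0.232 -0.001] [ 0.002 -0.001 -0.458]
[-0.119 -0.262 -0.001] [ 0.002 -0.001 -0.535]
[-0.152 -0.288 -0.001] [ 0.002 -0.001 -0.611]
```

```bash
python3 -m inch '[[0.6,[0,-0.04,0],[0,0,-0.08]],[0.6,[-0.01,-0.08,0],[0,0,-0.15]],[0.6,[-0.02,-0.12,0],[0,0,-0.23]],[0.6,[-0.04,-0.16,0],[0,0,-0.3]],[0.6,[-0.04,-0.16,0],[0,0,-0.3]]]'
python3 -c "
from h import *
arc(np.arange(1,6)*.12)"
```

```text
time: 4.65
ee_pos: [0.5862, 0.1903, 0.2525]
ee_rot: [3.135, -0.002, 1.543]
ft_force: [2.4, 3.9, 4.1]
gripper_width: 0.0243
grasp_force: 26.2
a0 0.103991842562694 r 0.08835590205506626 yaw 1.5426606422427214
[-0.002 -0.042 -0.   ] [ 0.004 -0.001 -0.076]
[-0.009 -0.084 -0.001] [ 0.004 -0.001 -0.153]
[-0.021 -0.125 -0.001] [ 0.005 -0.001 -0.229]
[-0.038 -0.164 -0.001] [ 0.005 -0.    -0.306]
[-0.059 -0.2   -0.002] [ 0.005 -0.    -0.382]
```

```bash
python3 -m inch '[[0.6,[0,-0.04,0],[0,0,-0.08]],[0.6,[-0.01,-0.08,0],[0,0,-0.15]],[0.6,[-0.02,-0.12,0],[0,0,-0.23]],[0.6,[-0.04,-0.165,0],[0,0,-0.3]],[0.6,[-0.05,-0.18,0],[0,0,-0.35]],[0.6,[-0.05,-0.18,0],[0,0,-0.35]]]'
python3 -c "
from h import *
arc([0])"
```

```text
time: 5.25
ee_pos: [0.541, 0.1796, 0.2524]
ee_rot: [3.134, 0.0, 2.091]
ft_force: [2.5, 5.2, 4.6]
gripper_width: 0.0244
grasp_force: 26.3
a0 0.6370325974782192 r 0.08799351648342398 yaw 2.090832558085398
[0. 0. 0.] [0.005 0.    0.   ]
```

```bash
python3 -m inch '[[-0.3,[0,0,0],[0,0,0]],[-0.3,[0,0,0],[0,0,0]],[-0.3,[0,0,0],[0,0,0]],[-0.3,[0,0,0],[0,0,0]],[-0.3,[0,0,-0.1],[0,0,0]],[-0.3,[0,0,-0.25],[0,0,0]],[-0.3,[0,0,-0.4],[0,0,0]],[-0.3,[0,0,-0.4],[0,0,0]]]'
python3 - <<'E'
from h import *
for cam in("top","scene"):
    c=read_camera(cam)
    for n,z in dict(clamp_ball=.268,stem_handle=.306,pointer_tip=.306).items():
        for r in place_of(cam,n)[:1]: print(cam,n,r["p"],r["xy"],onplane(c,r["xy"],z))
plan((*P,.36,2.624),(*P,.289,2.624))
E
```

```text
time: 6.05
ee_pos: [0.5406, 0.1783, 0.3554]
ee_rot: [3.134, 0.003, 2.089]
ft_force: [-0.2, 0.7, 0.4]
gripper_width: 0.0556
grasp_force: 0.0
top clamp_ball 0.81 [174.0, 226.8] [0.53940848 0.17974431 0.268     ]
top stem_handle 0.6 [209.0, 201.4] [0.58740548 0.10280342 0.306     ]
top pointer_tip 0.56 [221.1, 179.2] [0.63580166 0.08056657 0.306     ]
scene clamp_ball 0.61 [292.4, 276.1] [0.54037644 0.1727545  0.268     ]
scene stem_handle 0.57 [272.0, 241.2] [0.58551515 0.10875032 0.306     ]
scene pointer_tip 0.63 [249.2, 221.9] [0.63680099 0.06197085 0.306     ]
[-0.351  0.002 -0.045] [-0.001 -0.001 -0.34 ]
[-0.351  0.003  0.239] [-0.001 -0.001 -0.34 ]
```

```bash
python3 -m inch '[[-0.3,[-0.15,0,-0.05],[0,0,-0.09]],[-0.3,[-0.3,0,-0.05],[0,0,-0.18]],[-0.3,[-0.35,0,-0.05],[0,0,-0.27]],[-0.3,[-0.35,0,0],[0,0,-0.34]],[-0.3,[-0.35,0,0],[0,0,-0.34]]]'
python3 - <<'E'
from h import *
c=read_camera("wrist"); cv2.imwrite("pics/w2.png",c["img"])
plan((*P,.289,2.624))
E
```

```text
time: 6.95
ee_pos: [0.5819, 0.1015, 0.3478]
ee_rot: [-3.14, -0.003, 2.623]
ft_force: [-0.6, 0.2, -0.4]
gripper_width: 0.0551
grasp_force: 0.0
[-0.003  0.002  0.239] [-0.001 -0.002 -0.002]
```

View pics/w2.png

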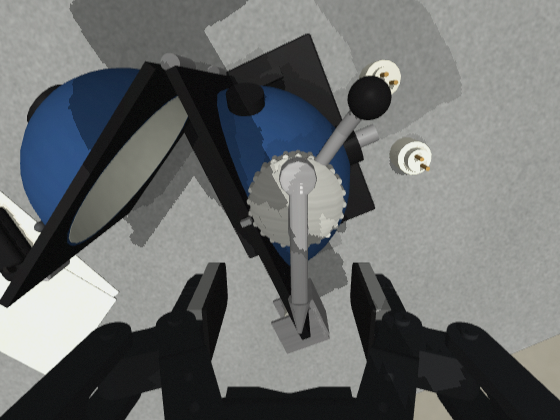

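The bar runs vertically in the image, from its round end at (297,175) to its tip at (302,335), lying between the fingers and parallel to the pads. The ball is at (370,97), clear. Descending.

```bash
python3 -m inch '[[-0.3,[0,0,0.12],[0,0,0]],[-0.3,[0,0,0.235],[0,0,0]],[-0.3,[0,0,0.235],[0,0,0]],[1,[0,0,0.235],[0,0,0]],[1,[0,0,0.235],[0,0,0]],[1,[0,0,0.235],[0,0,0]],[1,[0,0,0.235],[0,0,0]],[1,[0,0,0.235],[0,0,0]],[1,[0,0,0.235],[0,0,0]]]' 25
python3 -c "
from h import *
s=status.observe();print(s['torque'],s['qpos'][5])
y=s['ee_rot'][2]
print('turn',-(y-np.pi-(YAW+np.pi-2*np.pi)), 'stem',y+np.pi-YAW-np.pi)"
```

```text
time: 7.9
ee_pos: [0.5851, 0.1055, 0.2937]
ee_rot: [3.132, 0.003, 2.625]
ft_force: [5.4, 10.8, 0.4]
gripper_width: 0.01
grasp_force: 24.5
[ 2.13946672 -0.98609316  0.02463955] 0.5562939642091761
turn -1.200461956008985 stem 1.2004619560089855
```

```bash
sed -i 's/^P=.*/P=np.array([.585,.106]); YAW=1.44/' h.py
python3 -m inch '[[1,[0,0.02,0],[0,0,0.08]],[1,[0,0.02,0],[0,0,0.16]],[1,[0,0.02,0],[0,0,0.25]],[1,[0,0.02,0],[0,0,0.34]],[1,[0,0.02,0],[0,0,0.43]],[1,[0,0.02,0],[0,0,0.52]],[1,[0,0.02,0],[0,0,0.61]],[1,[0,0.02,0],[0,0,0.7]],[1,[0,0.02,0],[0,0,0.755]],[1,[0,0.02,0],[0,0,0.755]]]'
python3 -m inch '[[-0.3,[0,0,0],[0,0,0]],[-0.3,[0,0,0],[0,0,0]],[-0.3,[0,0,0],[0,0,0]],[-0.3,[0,0,0],[0,0,0]],[-0.3,[0,0,-0.15],[0,0,0]],[-0.3,[0,0,-0.3],[0,0,0]],[-0.3,[0,0,-0.45],[0,0,0]],[-0.3,[0,0,-0.45],[0,0,0]]]'
python3 - <<'E'
from h import *
c=read_camera("wrist"); cv2.imwrite("pics/w3.png",c["img"])
s=status.observe();T=np.eye(4);T[:3,:3]=Ro.from_euler("xyz",s["ee_rot"]).as_matrix();T[:3,3]=s["ee_pos"]
np.savez("w3.npz",R=np.linalg.inv(T@c["tool_from_camera"]),**{k:c[k] for k in("fx","fy","cx","cy")})
M=np.linalg.inv(T@c["tool_from_camera"]); c["R"],c["t"]=M[:3,:3],M[:3,3]
for n,z in dict(clamp_ball=.268,stem_handle=.306,pointer_tip=.306,door_hinge=.212).items():
    for r in place_of("wrist",n)[:1]: print(n,r["p"],r["xy"],onplane(c,r["xy"],z))
E
```

```text
time: 8.9
ee_pos: [0.5825, 0.1045, 0.2936]
ee_rot: [-3.14, 0.004, 1.434]
ft_force: [-10.3, -6.9, 7.5]
gripper_width: 0.0095
grasp_force: 24.6
time: 9.7
ee_pos: [0.5862, 0.1067, 0.4096]
ee_rot: [3.132, -0.002, 1.438]
ft_force: [-0.2, -0.0, 0.3]
gripper_width: 0.0558
grasp_force: 0.0
clamp_ball 0.78 [215.4, 107.9] [0.54010857 0.17921513 0.268     ]
stem_handle 0.65 [280.8, 202.0] [0.5814013  0.10953193 0.306     ]
pointer_tip 0.63 [283.7, 284.4] [0.57413368 0.04206082 0.306     ]
door_hinge 0.98 [162.8, 220.4] [0.45398606 0.07621612 0.212     ]
```

View pics/w3.png

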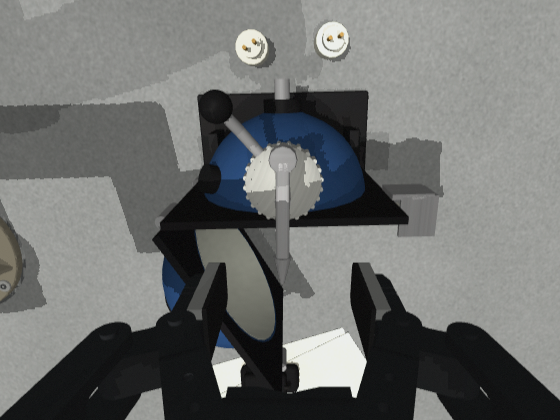

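The frame edge runs (163,230)–(407,223) and the bar (282,158)–(283,286). That makes it perpendicular to within about 0.02 rad, so the lamp is square. Back to the ball at (216,107).

```bash
sed -i 's/^P=.*/P=np.array([.583,.106]); YAW=1.455/' h.py
python3 -c "
from h import *
plan((.54,.1785,.36,2.106),(.54,.1785,.25,2.106))"
```

```text
[ 0.262 -0.214  0.17 ] [-0.002 -0.    -0.425]
[ 0.262 -0.213  0.61 ] [-0.002 -0.    -0.425]
```

```bash
python3 -m inch '[[-0.3,[0.1,-0.08,0],[0,0,-0.09]],[-0.3,[0.2,-0.15,0.05],[0,0,-0.18]],[-0.3,[0.26,-0.215,0.1],[0,0,-0.27]],[-0.3,[0.26,-0.215,0.15],[0,0,-0.35]],[-0.3,[0.26,-0.215,0.2],[0,0,-0.425]],[-0.3,[0.26,-0.215,0.2],[0,0,-0.425]],[-0.3,[0.26,-0.215,0.35],[0,0,-0.425]],[-0.3,[0.26,-0.215,0.5],[0,0,-0.425]],[-0.3,[0.26,-0.215,0.6],[0,0,-0.425]],[-0.3,[0.26,-0.215,0.6],[0,0,-0.425]]]'
python3 -m inch '[[0.6,[0,0,0],[0,0,0]],[0.6,[0,0,0],[0,0,0]],[0.6,[0,0,0],[0,0,0]],[0.6,[0,0,0],[0,0,0]],[0.6,[0,0,0],[0,0,0]]]' 25
python3 -c "
from h import *
arc(-np.arange(1,11)*.12)"
```

```text
time: 10.95
ee_pos: [0.5377, 0.1774, 0.2497]
ee_rot: [-3.134, -0.003, 2.102]
ft_force: [0.0, -0.1, 0.3]
gripper_width: 0.0551
grasp_force: 0.0
time: 11.45
ee_pos: [0.5416, 0.1783, 0.2559]
ee_rot: [3.137, 0.001, 2.105]
ft_force: [0.7, 0.2, 6.0]
gripper_width: 0.0239
grasp_force: 24.8
a0 0.6357998545387096 r 0.08336039853515223 yaw 2.105081082815463
[-0.003  0.04   0.   ] [0.003 0.001 0.076]
[-0.011  0.079  0.   ] [0.003 0.001 0.153]
[-0.023  0.117  0.001] [0.003 0.    0.229]
[-0.04   0.153  0.001] [0.003 0.    0.306]
[-0.061  0.187  0.001] [0.003 0.    0.382]
[-0.086  0.219  0.001] [ 0.003 -0.     0.458]
[-0.114  0.247  0.001] [ 0.003 -0.     0.535]
[-0.146  0.271  0.001] [ 0.003 -0.     0.611]
[-0.18   0.292  0.002] [ 0.003 -0.001  0.688]
[-0.217  0.308  0.002] [ 0.003 -0.001  0.764]
```

```bash
python3 -m inch '[[0.6,[0,0.04,0],[0,0,0.08]],[0.6,[-0.01,0.08,0],[0,0,0.15]],[0.6,[-0.02,0.12,0],[0,0,0.23]],[0.6,[-0.04,0.155,0],[0,0,0.31]],[0.6,[-0.06,0.19,0],[0,0,0.38]],[0.6,[-0.085,0.22,0],[0,0,0.46]],[0.6,[-0.115,0.25,0],[0,0,0.54]],[0.6,[-0.145,0.275,0],[0,0,0.61]],[0.6,[-0.145,0.275,0],[0,0,0.61]]]'
python3 -c "
from h import *
arc(-np.arange(1,5)*.1)"
```

```text
time: 12.35
ee_pos: [0.6183, 0.1813, 0.2559]
ee_rot: [3.14, -0.0, 1.144]
ft_force: [-3.2, -1.9, 7.9]
gripper_width: 0.024
grasp_force: 25.6
a0 -0.3223236174857569 r 0.08310616852963082 yaw 1.143664664207082
[-0.002  0.033  0.   ] [ 0.001 -0.     0.064]
[-0.007  0.066  0.   ] [ 0.001 -0.     0.127]
[-0.016  0.098  0.   ] [ 0.001 -0.     0.191]
[-0.028  0.129  0.   ] [ 0.001 -0.     0.255]
```

```bash
python3 -m inch '[[0.6,[0,0.03,0],[0,0,0.06]],[0.6,[-0.005,0.05,0],[0,0,0.1]],[0.6,[-0.007,0.066,0],[0,0,0.127]],[0.6,[-0.007,0.066,0],[0,0,0.127]],[0.6,[-0.007,0.066,0],[0,0,0.127]]]'
python3 -c "
from h import *
arc([0])"
```

```text
time: 12.85
ee_pos: [0.6296, 0.1743, 0.2558]
ee_rot: [-3.138, 0.0, 0.948]
ft_force: [-8.6, 1.8, 10.1]
gripper_width: 0.0242
grasp_force: 25.9
a0 -0.4826751125448375 r 0.08264751949389951 yaw 0.9482358068516263
[0. 0. 0.] [-0.002  0.    -0.   ]
```

```bash
python3 -m inch '[[0.6,[0,0.02,0],[0,0,0.03]],[0.6,[-0.002,0.035,0],[0,0,0.05]],[0.6,[-0.002,0.035,0],[0,0,0.05]]]'
python3 -c "
from h import *
arc([0])"
```

```text
time: 13.15
ee_pos: [0.629, 0.1737, 0.2555]
ee_rot: [-3.123, 0.003, 0.874]
ft_force: [-29.6, 14.5, 17.5]
gripper_width: 0.0239
grasp_force: 27.9
a0 -0.4815705130368726 r 0.08182799522983282 yaw 0.8739966522616158
[ 0. -0.  0.] [-0.012  0.002 -0.   ]
```

```bash
python3 -m inch '[[0.6,[0,-0.03,0],[0,0,0]],[-0.3,[0,-0.03,0],[0,0,0]],[-0.3,[0,-0.03,0],[0,0,0]],[-0.3,[0,-0.03,0],[0,0,0]],[-0.3,[0,-0.03,-0.03],[0,0,0]],[-0.3,[0,-0.03,-0.15],[0,0,0]],[-0.3,[0,-0.03,-0.3],[0,0,0]],[-0.3,[0,-0.03,-0.45],[0,0,0]],[-0.3,[0,-0.03,-0.45],[0,0,0]]]'
python3 - <<'E'
from h import *
c=read_camera("wrist"); cv2.imwrite("pics/w4.png",c["img"])
s=status.observe();T=np.eye(4);T[:3,:3]=Ro.from_euler("xyz",s["ee_rot"]).as_matrix();T[:3,3]=s["ee_pos"]
M=np.linalg.inv(T@c["tool_from_camera"]); c["R"],c["t"]=M[:3,:3],M[:3,3]
for n,z in dict(clamp_ball=.268,stem_handle=.306,pointer_tip=.306,door_hinge=.212,door_push=.212).items():
    for r in place_of("wrist",n)[:1]: print(n,r["p"],r["xy"],onplane(c,r["xy"],z))
for cam in("top","scene"):
    c=read_camera(cam)
    for r in place_of(cam,"door_push")[:1]: print(cam,r["p"],r["xy"],onplane(c,r["xy"],.212))
E
```

```text
time: 14.05
ee_pos: [0.635, 0.1727, 0.3729]
ee_rot: [3.135, -0.008, 0.868]
ft_force: [1.0, -0.3, 0.6]
gripper_width: 0.0553
grasp_force: 0.0
clamp_ball 0.83 [280.6, 201.2] [0.63297327 0.17808303 0.268     ]
stem_handle 0.83 [291.6, 331.7] [0.58501426 0.10957646 0.306     ]
pointer_tip 0.7 [341.1, 391.8] [0.57858662 0.04478487 0.306     ]
door_hinge 0.68 [216.1, 357.8] [0.45765555 0.078808   0.212     ]
top 0.62 [321.5, 240.1] [ 0.5290588  -0.13821919  0.212     ]
scene 0.82 [296.7, 176.1] [ 0.52738736 -0.12742562  0.212     ]
```

View pics/w4.png

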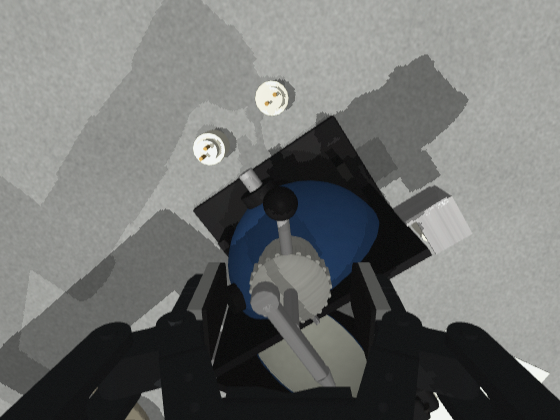

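The ball is back at the tight stop (280,203), the pointer still measures square (about 0.02 rad) and the holders are undisturbed. Now the door, pushed with closed fingers.

```bash
cat >> h.py <<'E'
H=np.array([.4545,.076])
def door(ths,off=.019,z=.208):
    tg=[]
    for th in ths:
        a=YAW-th; v=np.array([-off,-.222]); R=np.array([[np.cos(a),-np.sin(a)],[np.sin(a),np.cos(a)]])
        p=H+R@v; tg.append((p[0],p[1],z,a))
    print(np.round(tg,3)); plan(*tg)
E
python3 -c "
from h import *
door([1.08],.055,.37)"
```

```text
[[ 0.485 -0.151  0.37   0.375]]
[-1.371  0.382 -0.017] [-0.001  0.001  0.314]
```

```bash
python3 -m inch '[[1,[-0.15,0.05,0],[0,0,0]],[1,[-0.3,0.1,0],[0,0,0.06]],[1,[-0.45,0.13,0],[0,0,0.12]],[1,[-0.6,0.17,0],[0,0,0.18]],[1,[-0.75,0.2,0],[0,0,0.24]],[1,[-0.9,0.25,0],[0,0,0.31]],[1,[-1,0.3,0],[0,0,0.31]],[1,[-1,0.38,0],[0,0,0.31]],[1,[-1,0.38,0],[0,0,0.31]]]'
python3 -c "
from h import *
door([1.08],.055,.37)
door([1.08],.055,.208)"
```

```text
time: 15.45
ee_pos: [0.5449, -0.0814, 0.3657]
ee_rot: [3.141, -0.0, 0.379]
ft_force: [0.1, -0.2, 0.3]
gripper_width: 0.0001
grasp_force: 0.0
[[ 0.485 -0.151  0.37   0.375]]
[-0.327  0.168 -0.017] [ 0.    -0.     0.003]
[[ 0.485 -0.151  0.208  0.375]]
[-0.327  0.168  0.631] [ 0.    -0.     0.003]
```

```bash
python3 -m inch '[[1,[-0.15,0.08,0],[0,0,0]],[1,[-0.33,0.17,0],[0,0,0]],[1,[-0.33,0.17,0],[0,0,0]]]'
python3 - <<'E'
from h import *
c=read_camera("wrist"); cv2.imwrite("pics/w5.png",c["img"])
door([1.08],.055,.208)
E
```

```text
time: 15.75
ee_pos: [0.4807, -0.1518, 0.3664]
ee_rot: [3.142, 0.002, 0.378]
ft_force: [-0.4, 1.1, 0.6]
gripper_width: -0.0004
grasp_force: 0.0
[[ 0.485 -0.151  0.208  0.375]]
[0.009 0.005 0.634] [-0.     0.     0.002]
```

View pics/w5.png

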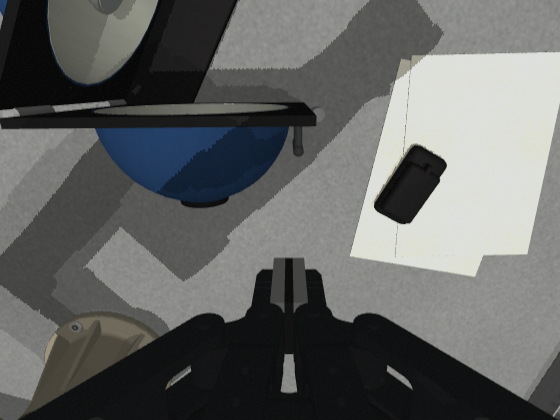

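The door's outer face is ahead of the fingertips (290,290), with its free corner at (315,120). The mouse is well away at (410,185). Descending outside the door.

```bash
python3 -m inch '[[1,[0,0,0.15],[0,0,0]],[1,[0,0,0.3],[0,0,0]],[1,[0,0,0.45],[0,0,0]],[1,[0,0,0.6],[0,0,0]],[1,[0,0,0.63],[0,0,0]],[1,[0,0,0.63],[0,0,0]]]'
python3 -c "
from h import *
door(1.08-np.arange(0,11)*.11)"
```

```text
time: 16.4
ee_pos: [0.4833, -0.1482, 0.208]
ee_rot: [-3.139, 0.002, 0.384]
ft_force: [-0.2, 0.0, 1.1]
gripper_width: -0.0001
grasp_force: 0.0
[[ 0.518 -0.138  0.208  0.375]
 [ 0.541 -0.129  0.208  0.485]
 [ 0.563 -0.118  0.208  0.595]
 [ 0.584 -0.105  0.208  0.705]
 [ 0.603 -0.09   0.208  0.815]
 [ 0.62  -0.073  0.208  0.925]
 [ 0.636 -0.054  0.208  1.035]
 [ 0.649 -0.033  0.208  1.145]
 [ 0.66  -0.011  0.208  1.255]
 [ 0.668  0.012  0.208  1.365]
 [ 0.674  0.036  0.208  1.475]]
[ 0.145  0.013 -0.   ] [-0.002  0.001  0.006]
[ 0.243  0.017 -0.001] [-0.002  0.001 -0.065]
[ 0.341  0.01  -0.001] [-0.002  0.001 -0.135]
[ 0.437 -0.008 -0.001] [-0.002  0.001 -0.205]
[ 0.531 -0.036 -0.001] [-0.002  0.001 -0.275]
[ 0.621 -0.074 -0.001] [-0.002  0.001 -0.345]
[ 0.707 -0.122 -0.001] [-0.002  0.001 -0.415]
[ 0.787 -0.179 -0.001] [-0.002  0.    -0.485]
[ 0.86  -0.245 -0.001] [-0.002  0.    -0.555]
[ 0.925 -0.318 -0.001] [-0.002  0.    -0.625]
[ 0.982 -0.398 -0.001] [-0.002  0.    -0.695]
```

```bash
python3 -m inch '[[1,[0.07,0.01,0],[0,0,0]],[1,[0.145,0.015,0],[0,0,0]],[1,[0.245,0.015,0],[0,0,-0.065]],[1,[0.34,0.01,0],[0,0,-0.135]],[1,[0.435,-0.01,0],[0,0,-0.205]],[1,[0.53,-0.035,0],[0,0,-0.275]],[1,[0.62,-0.075,0],[0,0,-0.345]],[1,[0.705,-0.12,0],[0,0,-0.415]],[1,[0.785,-0.18,0],[0,0,-0.485]],[1,[0.785,-0.18,0],[0,0,-0.485]]]'
python3 - <<'E'
from h import *
c=read_camera("top")
for n in("door_push",):
    for r in place_of("top",n)[:1]: print(r["p"],onplane(c,r["xy"],.212))
door([.25,.2,.15,.1,.06,.03,0,-.03])
E
```

```text
time: 17.4
ee_pos: [0.6516, -0.032, 0.2112]
ee_rot: [3.138, -0.002, 1.149]
ft_force: [-0.4, -0.1, -0.3]
gripper_width: 0.0
grasp_force: 0.0
0.27 [0.61561068 0.19110083 0.212     ]
[[ 6.550e-01 -2.100e-02  2.080e-01  1.205e+00]
 [ 6.600e-01 -1.100e-02  2.080e-01  1.255e+00]
 [ 6.640e-01 -1.000e-03  2.080e-01  1.305e+00]
 [ 6.670e-01  1.000e-02  2.080e-01  1.355e+00]
 [ 6.700e-01  1.800e-02  2.080e-01  1.395e+00]
 [ 6.710e-01  2.500e-02  2.080e-01  1.425e+00]
 [ 6.730e-01  3.100e-02  2.080e-01  1.455e+00]
 [ 6.740e-01  3.800e-02  2.080e-01  1.485e+00]]
[ 0.055 -0.003  0.011] [ 0.002 -0.    -0.039]
[ 0.1   -0.003  0.011] [ 0.002 -0.    -0.071]
[ 0.144 -0.006  0.011] [ 0.002 -0.    -0.103]
[ 0.189 -0.01   0.011] [ 0.002 -0.    -0.134]
[ 0.224 -0.015  0.011] [ 0.002 -0.    -0.16 ]
[ 0.25  -0.02   0.011] [ 0.002 -0.    -0.179]
[ 0.276 -0.026  0.011] [ 0.002 -0.    -0.198]
[ 0.302 -0.032  0.011] [ 0.002 -0.    -0.217]
```

```bash
python3 -m inch '[[1,[0.055,-0.003,0.01],[0,0,-0.04]],[1,[0.1,-0.003,0.01],[0,0,-0.07]],[1,[0.145,-0.005,0.01],[0,0,-0.1]],[1,[0.19,-0.01,0.01],[0,0,-0.135]],[1,[0.19,-0.01,0.01],[0,0,-0.135]]]'
python3 -m inch '[[1,[0.035,-0.003,0],[0,0,-0.025]],[1,[0.06,-0.008,0],[0,0,-0.045]],[1,[0.085,-0.012,0],[0,0,-0.06]],[1,[0.085,-0.012,0],[0,0,-0.06]]]'
python3 -c "
from h import *
door([0,-.03,-.06])"
```

```text
time: 18.0
ee_pos: [0.6666, 0.0097, 0.2075]
ee_rot: [3.14, -0.0, 1.355]
ft_force: [0.7, 0.0, 0.9]
gripper_width: 0.0001
grasp_force: 0.0
time: 18.4
ee_pos: [0.6678, 0.0315, 0.2067]
ee_rot: [3.142, -0.001, 1.451]
ft_force: [0.0, 0.2, 0.5]
gripper_width: -0.0002
grasp_force: 0.0
[[0.673 0.031 0.208 1.455]
 [0.674 0.038 0.208 1.485]
 [0.675 0.045 0.208 1.515]]
[ 0.003  0.02  -0.005] [ 0.    -0.    -0.003]
[ 0.029  0.022 -0.005] [ 0.    -0.    -0.022]
[ 0.056  0.023 -0.005] [ 0.    -0.    -0.041]
```

```bash
python3 - <<'E'
from h import *
a=read_camera("top")["img"][130:290,150:350]; b=read_camera("scene")["img"][150:310,200:400]
cv2.imwrite("pics/d1.png",np.hstack([cv2.resize(x,(400,320),interpolation=cv2.INTER_CUBIC) for x in(a,b)]))
E
```

```text
(no output)
```

View pics/d1.png

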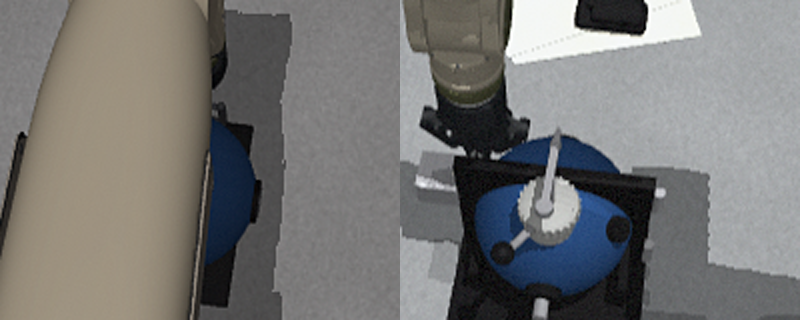

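The door looks shut or nearly so in the right half: the dome is flush behind the frame at (560,150), with the fingers at (475,145). I'll push on until I feel the stop.

```bash
python3 -m inch '[[1,[0.015,0.01,0],[0,0,0]],[1,[0.03,0.01,0],[0,0,0]],[1,[0.03,0.01,0],[0,0,0]]]'
python3 -c "
from h import *
door([0,-.03,-.06])"
```

```text
time: 18.8
ee_pos: [0.6699, 0.0332, 0.2065]
ee_rot: [-3.139, 0.01, 1.447]
ft_force: [-6.9, -15.9, 3.0]
gripper_width: -0.0001
grasp_force: 8.0
[[0.673 0.031 0.208 1.455]
 [0.674 0.038 0.208 1.485]
 [0.675 0.045 0.208 1.515]]
[-0.005  0.013 -0.006] [-0.002  0.006 -0.005]
[ 0.021  0.014 -0.006] [-0.002  0.006 -0.024]
[ 0.048  0.015 -0.007] [-0.002  0.006 -0.044]
```

```bash
python3 -m inch '[[1,[0.01,0,0],[0,0,0]],[1,[0.01,0,0],[0,0,0]]]'
python3 -m inch '[[1,[-0.1,0,0],[0,0,0]],[1,[-0.25,0,0],[0,0,0]],[1,[-0.3,0,-0.15],[0,0,0]],[1,[-0.3,0,-0.3],[0,0,0]],[1,[-0.4,0,-0.5],[0,0,0]],[1,[-0.6,0,-0.6],[0,0,0]],[1,[-0.75,0.1,-0.6],[0,0,0]],[1,[-0.9,0.2,-0.6],[0,0,0]],[1,[-0.9,0.4,-0.6],[0,0,0]],[1,[-0.9,0.4,-0.6],[0,0,0]]]'
python3 - <<'E'
from h import *
T=read_camera("top");S=read_camera("scene")
for cam,c in(("top",T),("scene",S)):
    for n,z in dict(clamp_ball=.268,stem_handle=.306,pointer_tip=.306,door_push=.212,door_hinge=.212,holder_a=0,mouse=0).items():
        for r in place_of(cam,n)[:2 if n=="holder_a" else 1]: print(cam,n,round(r["p"],2),np.round(onplane(c,r["xy"],z),4))
cv2.imwrite("pics/f.png",np.hstack([cv2.resize(x,(400,320),interpolation=cv2.INTER_CUBIC) for x in(T["img"][130:290,150:350],S["img"][190:310,210:360])]))
E
```

```text
time: 19.0
ee_pos: [0.6699, 0.0332, 0.2065]
ee_rot: [-3.139, 0.013, 1.445]
ft_force: [-7.0, -21.4, 4.3]
gripper_width: 0.0003
grasp_force: 11.5
time: 20.0
ee_pos: [0.732, -0.1936, 0.3371]
ee_rot: [3.139, -0.001, 1.447]
ft_force: [1.2, -0.8, 0.5]
gripper_width: 0.0003
grasp_force: 0.0
top stem_handle 0.7 [0.5828 0.1009 0.306 ]
top pointer_tip 0.67 [0.5711 0.0404 0.306 ]
top door_push 0.94 [0.6822 0.0387 0.212 ]
top holder_a 0.82 [0.6652 0.2464 0.    ]
top holder_a 0.64 [0.5533 0.2489 0.    ]
top mouse 0.57 [ 0.4926 -0.3463  0.    ]
scene clamp_ball 0.93 [0.6294 0.169  0.268 ]
scene stem_handle 0.49 [0.5813 0.1024 0.306 ]
scene pointer_tip 0.65 [0.5667 0.0346 0.306 ]
scene door_push 0.63 [0.6733 0.043  0.212 ]
scene door_hinge 0.63 [0.4587 0.0774 0.212 ]
scene holder_a 0.58 [0.5542 0.241  0.    ]
scene holder_a 0.55 [0.6664 0.2335 0.    ]
scene mouse 0.8 [ 0.4961 -0.3364  0.    ]
```

View pics/f.png

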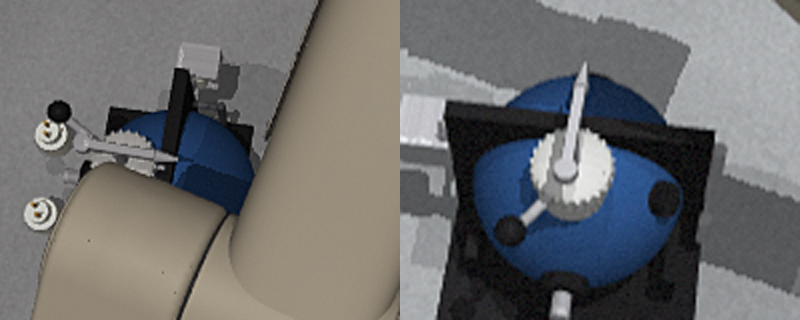

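```bash
python3 - <<'E'
from h import *
S=read_camera("scene");T=read_camera("top")
s=lambda x,y:(210+(x-400)/2.6667,190+y/2.6667)
d=lambda c,a,b,z:(lambda v:np.arctan2(v[1],v[0]))((onplane(c,b,z)-onplane(c,a,z))[:2])
print("scene frame->yaw",d(S,s(715,130),s(445,102),.24)+np.pi/2,"pointer dir+pi",d(S,s(566,172),s(585,65),.306)+np.pi)
t=lambda x,y:(150+x/2,130+y/2)
print("top pointer+pi",d(T,t(81,144),t(176,160),.306)+np.pi)
# old wrist picture w3
w=np.load("w3.npz");c={k:w[k] for k in("fx","fy","cx","cy")};c["R"],c["t"]=w["R"][:3,:3],w["R"][:3,3]
print("w3 frame",d(c,(163,229),(407,222.5),.24)+np.pi/2,"pointer",d(c,(282.5,158),(283.5,286),.306)+np.pi)
# automated: handle mask axis
for cam,cc in(("scene",S),("top",T)):
    for r in cut_out(cam,"stem_handle")[:1]:
        ys,xs=np.nonzero(r["region"]); q=np.array([onplane(cc,(x,y),.306)[:2] for x,y in zip(xs,ys)])
        v=np.linalg.svd(q-q.mean(0))[2][0]; print(cam,r["p"],r["bbox"],len(xs),np.arctan2(abs(v[1]),v[0]*np.sign(v[1])))
im=cv2.resize(S["img"][200:290,220:340],(800,600),interpolation=cv2.INTER_CUBIC);cv2.imwrite("pics/g.png",im)
E
```

```text
scene frame->yaw 1.472179870410037 pointer dir+pi 1.431488469970959
top pointer+pi 1.4279388039962897
w3 frame 1.4632144628924768 pointer 1.4393039287359246
scene 0.48 [265.8, 213.4, 280.1, 258.6] 235 1.4350187852062588
top 0.69 [186.5, 193.8, 239.2, 211.4] 333 1.4224807991940644
```

View pics/g.png

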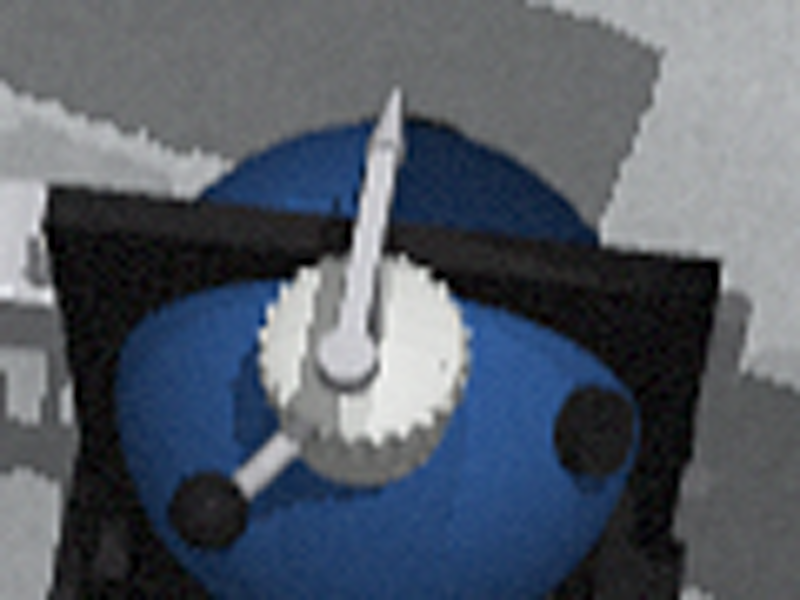

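The crop shows one unbroken frame band from (50,190) to (720,265), so the door is flush. The pointer runs (347,355)–(397,90), and the line directions put the stem at about -0.03 rad, within tolerance. Handing in.

```bash
python3 -c "
from station import ctrl
print(ctrl.finish_job())"
```

```text
the job is handed in; nothing more can be done
None
```

I've handed the job in: by my last measurements the lamp is square to the opening (about 0.03 rad off), the nut is tight at its stop, the door is pushed home on its catch, and the holders and mouse are where they were; the hand-in returned no verdict.

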